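Close a print frame, snap out its kickstand and hold it standing

ROBOT

A 7-joint arm with a two-finger parallel gripper is mounted at the origin on a cart in front of the work surface, level with it; the furniture and walls round the work are solid. World frame = base frame: x ahead of the robot, y to its left, z up, the work surface at z = 0. Lengths are in m, angles in rad, forces in N, time in s.
With the tool pointing down it reaches from about 0.4 to 0.85 m from the base axis. Payload 10.4 kg.
Tool frame: the origin (TCP) lies at the very end of the fingers, on their centre line; the grasp point (between the pads) lies r.tcp_to_grasp behind it (r.tcp_to_grasp is the distance from the TCP to the grasp point, in m); z points along the fingers, y is the line along which they close (so a half turn about z gives the same grasp; the last joint's range is limited). The gripper opens to 87 mm and grips with 3 to 60 N. Pads are 19 mm wide; open, the fingers measure 117 mm over their backs; the gripper's body (75 mm by 190 mm) begins 51 mm behind the grasp point.
Start: joints at [-1.211, 0.332, -0.065, 1.46, 0.022, 1.35, -0.088], TCP at [0.233, 0.58, 0.223] pointing down, gripper open.
Joint ranges: [-2.6, 2.6], [-0.5, 2.12], [-1.47, 1.34], [0.16, 2.42], [-1.27, 4.41], [0.06, 2.06], [-2.6, 2.6]. Speed limits (rad/s): [2.22, 2.22, 2.79, 2.79, 3.14, 3.14, 3.14].

INTERFACE

Orientations are given as a unit quaternion [x, y, z, w].
In Python, from bench import monitor, cams, ticket, r gives the robot as it stands.
- The arm moves only by the shell command python3 -m crank 'ROWS' [OPENING] [FORCE]. ROWS is a JSON object whose one key "steps" holds a list of rows, each a list of 2 entries, a list of its own where there are three numbers: the shift along the world's x, y, z in units of 25 mm (1.0 is 25 mm), then the turn, a rotation vector about the world's x, y, z in units of 5 degrees (1.0 is 5 degrees). In form: {"steps": [[[x, y, z], [ax, ay, az]], ...]}. A call has 1 to 10 rows; each row shifts and turns the commanded pose from where the row before left it; what a row does not reach is not made up. A row lasts 1/12 s, in which the tool goes at most 41.7 mm and 7.16 degrees, less where a joint would pass 70% of its speed; a pose out of reach is approached as far as the arm can. A call is refused whole if a number of a shift passes 1 or a number of a turn 1, either way. A call with a gripper value outside its range is refused whole. OPENING is the finger opening in mm, from 0 to 87, set as the call begins (- or left out, the last holds). The fingers move at their own pace and stop on an object; FORCE is the grip in N (left out, the last holds). Time passes only in rows, so rows that do not move let the fingers close. It gives the time, the measured TCP pose, the force, the opening and the grip force at its end, in the units of the state.
- monitor.read_state(): the state, without advancing time (a new reading comes with each control period).
- cams.camera(name): name is "scene" or "top"; returns a dict with "pixels" (384x512x3 uint8, blue, green, red), "z_map" (384x512 float32, m along the optical axis (not along the pixel's ray), 0 where there is no reading), "vfov" (degrees; the focal length in pixels is half the picture's height over the tangent of half this angle, whatever the lens; pixels are square), "cx", "cy" (the principal point, pixels), "k1" (the pictures are not rectified: a ray, as slopes to the right and down, at radius r is drawn at 1 + k1 r^2 times it, then the intrinsics apply), "T" (4x4, takes a point from camera to world coordinates). Camera axes: x right, y up, looking along -z (the intrinsics and any distortion apply to the point x, -y, -z); pixel columns grow to the right and rows downward; lengths in m; the calibration is good to about 2 mm. A picture is of the moment at which its call begins.
- ticket.close_job(): hands the job in; it is judged then, once.
The state is a dict: "time": time; "joint_positions": joint angles; "joint_vel": joint speeds; "joint_torque": joint torques, N m; "ee_pos": TCP position; "eef_rot": TCP orientation; "ft_force": force on the tool from outside, world axes, zero at the start; "torque": the same for the moment, N m; "width": finger opening in m; "grip_force": force on a finger pad.
Only numpy, scipy, OpenCV 4.12 (cv2) and the standard library are available. Lean on these libraries where they do the work, as an engineer would, in place of code of your own. Each camera call takes 0.05 s, during which the arm holds its last target. There are 200 camera calls.

TASK

The wooden print frame lies on its face; finish its back and stand it up. Turn the open turnbutton (the one on the stile farther from you) so that its nose points straight in over the back board, then, with the frame still lying, swing the kickstand out past its dead centre until it snaps fully open. Then raise the frame by the crest, stand it on its bottom rail leaning back on the kickstand's foot, and finish still gripping the crest there, so that it cannot tip while I try it with the square; leave the other things on the bench alone.

Things in the scene. Friction and masses are not known exactly. Their poses are not given: they have to be found in the camera images.
- print_frame: wooden picture frame, 150 wide x 200 high (232 with the crest) x 22 mm deep, about 0.5 kg, loose, lying on its face. Origin: centre of its face (on the bench at the start). Axes: x across its width (at the start away from the robot), y from bottom rail to crest (at the start to the robot's left), z out of its back (at the start up). Stood up, its back with the kickstand turns to the robot's right
- crest (a point): middle of the crest, the block on the middle of the top rail: 40 mm wide (x), 18 mm deep (z), reaching 30 mm above the top rail, flat parallel sides over the lower 20 mm, round on top; at frame (0, 112, 11) mm. Pinch it across its width; gripped loosely it can pivot between the fingers
- bottom_edge (a point): middle of the rear edge of the frame's underside, at frame (0, -100, 22) mm: the edge it stands on. Standing on it and on the open kickstand the frame leans back 0.21 rad from vertical, the foot 140 mm behind this edge, the crest 210 mm up
- far_button_screw (a point): point on the screw of the open turnbutton, at mid height, frame (64, -45, 29) mm, on the stile farther from the robot. The turnbutton is a light wooden bar 14 mm wide, 38 mm long, its top 13 mm above the frame's back, pivoted off centre: nose 28 mm, tail 10 mm from the screw
- far_button_nose (a point): point on the nose of the same turnbutton, 24 mm from the screw
- turnbutton_far (a joint): angle of that turnbutton (rad), range -0.15 to 1.75: 0 = nose points inward (frame -x) over the board, secured; at the start about 1.2 to 1.5: nose along the stile towards the bottom rail. It decreases as the button turns clockwise seen from above. Stiff (0.02 N m), stays where it is left
- turnbutton_near (a joint): angle of the like turnbutton on the stile nearer the robot (rad), its mirror image at frame (-64, -45) mm: 0 = nose inward, secured; it starts within 0.1 of that
- kickstand (a joint): angle of the kickstand (rad): 0 = folded flat along the back, 0.77 = fully open against its stop. A tension spring pulls it shut below the dead centre and open above; with the frame lying flat and the leg let go it snaps open from 0.5 upward. Lifting the foot takes under 2 N
- kickstand_foot (a point): centre of the rubber foot (ball and sleeve 14 mm across) at the end of the round kickstand leg (9 mm thick); folded it is at frame (0, -112, 38) mm, 16 mm above the frame's back, just beyond the bottom rail; opening lifts it away from the back
- kickstand_pivot (a point): axis of the kickstand's hinge, at frame (0, 58, 38) mm, parallel to frame x; the foot's centre is 170 mm from it. The steel bracket (34 mm wide, 18 to 24 mm high, spring and hook beside it) stands here
- back_board: plywood back board, 107 x 157 x 9 mm, loose in the frame's rebate 1 mm below the back of the frame, its upper edge under the kickstand's bracket. Origin: centre of its front face, at frame (0, 0, 12) mm
- try_square: small try square, 157 x 104 x 16 mm, lying; a bystander. Origin: centre underneath, as for all the bystanders
- wedge: softwood wedge, 102 x 42 x 24 mm; a bystander
- sanding_block: sanding block, 78 x 99 x 32 mm; a bystander
- oil_can: small oil can with a long spout, 64 mm across, 151 mm high; a bystander
- awl: scratch awl, 122 mm long, lying; a bystander
- tape_roll: roll of tape, 104 mm across, 25 mm high, lying flat; a bystander

How it is judged:
By the outcome, as a careful person would: the job done as asked, in the order asked, and still so for the second after the job is handed in, while the arm keeps its last pose, push and grip.
It also fails if it takes over 69 s, if anything falls off the work surface, if the arm or the gripper's body presses on something with over 40 N, if the wrist force passes 120 N, or if a joint passes its speed limit or range.

## Working session

There is one attempt and no reset: what is moved stays moved. The work goes in short steps, Python scripts to look and compute and a shell command to move; the robot and the scene stay as the last step left them, time stands still between calls to the robot, and variables do not carry over. Pictures are saved under pics/ and viewed, at most 14 in all, crops included, and the job is handed in when it is done.

```bash
ls; mkdir -p pics
cat > h.py <<'E'
import numpy as np, cv2
from bench import monitor, cams, ticket, r
def world(c):
    H,W=c["z_map"].shape; f=H/2/np.tan(np.radians(c["vfov"])/2)
    K=np.array([[f,0,c["cx"]],[0,f,c["cy"]],[0,0,1.]])
    u,v=np.meshgrid(np.arange(W),np.arange(H))
    p=np.stack([u,v],-1).reshape(-1,1,2).astype(float)
    n=cv2.undistortPoints(p,K,np.array([c["k1"],0,0,0,0.])).reshape(H,W,2)
    z=c["z_map"]; P=np.stack([n[...,0]*z,-n[...,1]*z,-z,np.ones_like(z)],-1)
    return (P@np.asarray(c["T"]).T)[...,:3]
def proj(c,X):
    H,W=c["z_map"].shape; f=H/2/np.tan(np.radians(c["vfov"])/2)
    q=np.linalg.inv(c["T"])@np.append(X,1); a=np.array([q[0],-q[1]])/-q[2]
    a=a*(1+c["k1"]*(a@a)); return a*f+[c["cx"],c["cy"]]
def st():
    s=monitor.read_state(); return s
E
python3 - <<'E'
from h import *
print(r.tcp_to_grasp, st())
for n in("scene","top"):
    c=cams.camera(n); cv2.imwrite(f"pics/{n}0.png",cv2.resize(c["pixels"],(768,576)) if n=="top" else c["pixels"])
    np.savez(f"{n}0.npz",**c); print(n,c["vfov"],c["T"])
E
```

```text
pics
0.0187 {'time': 0.0, 'joint_positions': array([-1.21061318,  0.33286706, -0.064686  ,  1.46092674,  0.02162623,
        1.34986745, -0.0884647 ]), 'joint_vel': array([ 1.62811775e-03,  5.80069776e-04,  1.16199263e-03, -1.64501919e-03,
       -3.40391128e-06,  4.49614664e-04,  4.64855205e-04]), 'joint_torque': array([-1.06177793e-04, -6.23255897e+01,  2.45791138e-02, -3.89890873e+01,
       -6.14151685e-02,  3.99047288e-02,  1.46844422e-04]), 'ee_pos': array([0.23332236, 0.57941734, 0.22176387]), 'eef_rot': array([ 1.90201382e-01,  9.81744857e-01, -6.80939164e-04, -8.50266195e-05]), 'ft_force': array([0.54936002, 0.25995075, 0.0756976 ]), 'torque': array([ 0.04298572, -0.04013219,  0.02397983]), 'grip_force': 0.0, 'width': 0.08666356347694382}
scene 43.14308477221773 [[ 0.89939335  0.25495739 -0.35508918 -0.02905123]
 [-0.436624    0.56340793 -0.70137792 -1.14005037]
 [ 0.02123858  0.78585509  0.61804587  1.0585905 ]
 [ 0.          0.          0.          1.        ]]
top 57.898454760988336 [[ 0.0244897   0.99579242 -0.08830462  0.41572508]
 [-0.99962564  0.0254701   0.00999274  0.00395077]
 [ 0.01219983  0.08802684  0.99604339  1.16774718]
 [ 0.          0.          0.          1.        ]]
```

View pics/top0.png

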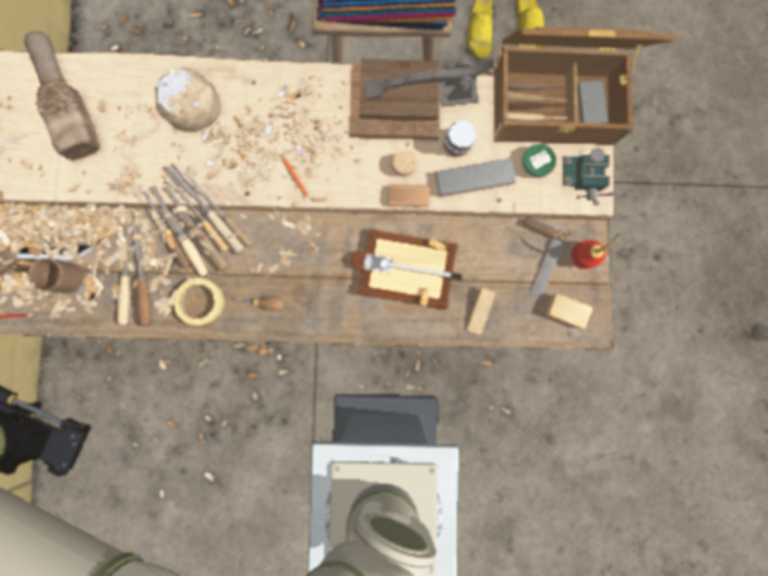

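View pics/scene0.png

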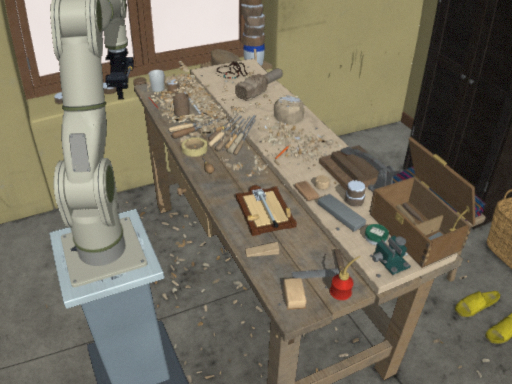

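The top view shows the frame at about (408,268), with the crest on its left, the leg running right to a foot at about (457,276), the far button at about (437,243) and the near button at about (425,297). The wedge is near (481,311). Now I'll fit the frame.

```bash
cat > m.py <<'E'
from h import *
c=dict(np.load("top0.npz")); P=world(c); s=dict(np.load("scene0.npz")); Q=world(s)
# bench level and surroundings
for (u,v) in [(200,190),(330,190),(345,170),(300,95),(280,130),(330,215),(270,178)]: print((u,v),P[v,u].round(3))
for nm,X,I in(("top",P,c),("scene",Q,s)):
    x,y,z=X[...,0],X[...,1],X[...,2]
    hsv=cv2.cvtColor(I["pixels"],cv2.COLOR_BGR2HSV)
    m=(z>0.014)&(z<0.030)&(abs(x-0.43)<.13)&(abs(y+.02)<.16)
    n,lab,stt,cen=cv2.connectedComponentsWithStats(m.astype(np.uint8))
    k=1+np.argmax(stt[1:,4]); mm=lab==k
    pts=X[mm][:,:2].astype(np.float32); rc=cv2.minAreaRect(pts); print(nm,mm.sum(),rc, np.median(X[mm][:,2]))
c2=c["pixels"][140:220,220:330]; cv2.imwrite("pics/crop.png",cv2.resize(c2,None,fx=7,fy=7,interpolation=cv2.INTER_CUBIC))
s2=s["pixels"][170:250,220:320]; cv2.imwrite("pics/crops.png",cv2.resize(s2,None,fx=7,fy=7,interpolation=cv2.INTER_CUBIC))
E
python3 m.py
```

```text
(200, 190) [0.498 0.2   0.   ]
(330, 190) [ 0.509 -0.238  0.001]
(345, 170) [ 0.578 -0.289  0.003]
(300, 95) [ 0.804 -0.122  0.091]
(280, 130) [ 0.7   -0.063  0.043]
(330, 215) [ 0.424 -0.239 -0.   ]
(270, 178) [ 0.539 -0.033  0.044]
top 1299 ((0.508790910243988, -0.01904115080833435), (0.22911590337753296, 0.08552253991365433), 81.6669692993164) 0.021883232079410675
scene 927 ((0.5079436302185059, -0.025441661477088928), (0.23133757710456848, 0.0809345543384552), 81.73774719238281) 0.021537752973219915
```

View pics/crop.png

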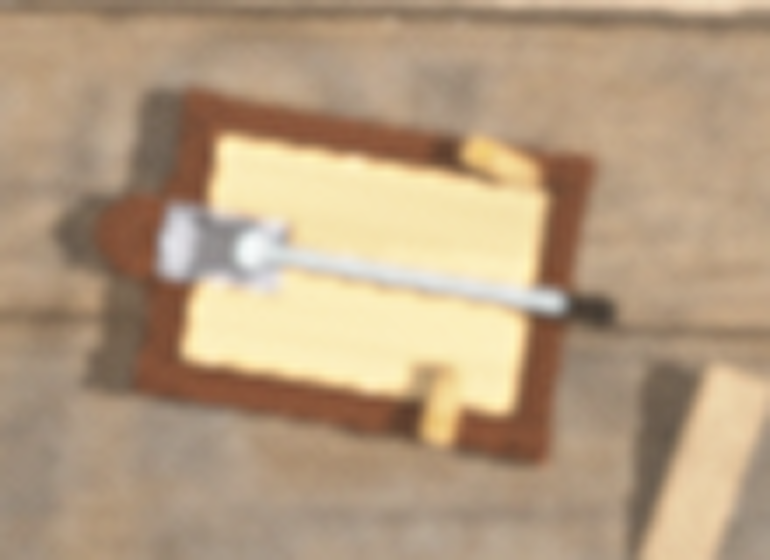

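The crop shows the frame corners at (187,92), (595,158), (545,460) and (138,390), the foot at about (592,308), and the far button from tail (470,150) to nose (540,172). I'll turn these into world positions.

```bash
cat >> h.py <<'E'
def ray(c,u,v,zw):
    H,W=c["z_map"].shape; f=H/2/np.tan(np.radians(c["vfov"])/2)
    K=np.array([[f,0,c["cx"]],[0,f,c["cy"]],[0,0,1.]])
    n=cv2.undistortPoints(np.array([[[u,v]]],float),K,np.array([c["k1"],0,0,0,0.])).ravel()
    T=np.asarray(c["T"]); d=T[:3,:3]@[n[0],-n[1],-1]; o=T[:3,3]; return o+d*(zw-o[2])/d[2]
E
cat > m2.py <<'E'
from h import *
from scipy.optimize import minimize
c=dict(np.load("top0.npz")); P=world(c); s=dict(np.load("scene0.npz")); Q=world(s)
w=lambda u,v,z: ray(c,219.5+(u+.5)/7,139.5+(v+.5)/7,z)[:2]
C=np.array([w(187,92,.022),w(595,158,.022),w(545,460,.022),w(138,390,.022)])
cen=C.mean(0); ey=(C[0]+C[3]-C[1]-C[2])/2; ex=(C[0]+C[1]-C[2]-C[3])/2
print("corners",C.round(4),"cen",cen.round(4),"sizes",np.linalg.norm(ex),np.linalg.norm(ey),"yaw",np.arctan2(-ey[0],ey[1]),np.arctan2(ex[1],ex[0]))
print("foot",w(592,308,.038),"crest tip",w(97,235,.02),"btn",w(470,148,.035),w(540,172,.035))
# depth fit: silhouette of everything above 12 mm, both views, against the 150x200 rectangle
for X,nm in((P,"top"),(Q,"scene"),):
    x=X.reshape(-1,3); x=x[(x[:,2]>.015)&(x[:,2]<.03)&(abs(x[:,0]-.51)<.13)&(abs(x[:,1]+.02)<.16)][:,:2]
    k=np.array([.508,-.022,.15])
    def cost(p):
        d=x-p[:2]; a,b=np.cos(p[2]),np.sin(p[2]); fx=d[:,0]*a+d[:,1]*b; fy=-d[:,0]*b+d[:,1]*a
        out=np.maximum(abs(fx)-.075,0)+np.maximum(abs(fy)-.100,0)*(1-((fy>0)&(abs(fx)<.022)))
        far=np.hypot(*d.T)<.16
        return np.minimum(out,.01)[far].sum()
    best=min((minimize(cost,k+[dx,dy,t],method="Nelder-Mead") for dx in(-.005,.005) for dy in(-.005,.005) for t in(-.3,-.03,.03)),key=lambda o:o.fun)
    print(nm,best.x.round(4),best.fun,len(x))
E
python3 m2.py
```

```text
corners [[ 0.6247  0.0473]
 [ 0.5981 -0.1481]
 [ 0.4536 -0.1265]
 [ 0.4818  0.0663]] cen [ 0.5396 -0.0402] sizes 0.14514687305596896 0.19603133713097953 yaw -0.14039859969412266 -0.14072911722433246
foot [ 0.52464127 -0.14555592] crest tip [0.55518329 0.08813994] btn [ 0.59921853 -0.08729829] [ 0.58867371 -0.12052488]
top [ 0.5388 -0.038  -0.1493] 0.002165120845040003 2395
scene [ 0.5408 -0.0446 -0.1507] 0.03279706976376756 1592
```

```bash
python3 - <<'E'
from h import *
c=dict(np.load("top0.npz")); P=world(c)
for u,v in [(300,150),(270,150),(320,150),(290,120),(315,118),(320,207),(363,177),(265,107),(272,130)]: print((u,v),P[v,u].round(3))
E
python3 -m crank '{"steps":[[[0.55,-1,0],[0,0,0.1]],[[0.55,-1,0],[0,0,0.1]],[[0.55,-1,0],[0,0,0.1]],[[0.55,-1,0],[0,0,0.1]],[[0.55,-1,0],[0,0,0.1]],[[0.55,-1,0],[0,0,0.1]],[[0.55,-1,0],[0,0,0.1]],[[0.55,-1,0],[0,0,0.1]],[[0.55,-1,0],[0,0,0.1]],[[0.55,-1,0],[0,0,0.1]]]}' 0 10
```

```text
(300, 150) [ 0.643 -0.135 -0.002]
(270, 150) [ 0.64  -0.032 -0.   ]
(320, 150) [ 0.645 -0.203 -0.   ]
(290, 120) [ 0.738 -0.096  0.031]
(315, 118) [ 0.741 -0.177  0.051]
(320, 207) [ 0.45  -0.201  0.021]
(363, 177) [ 0.555 -0.35   0.004]
(265, 107) [ 0.771 -0.011  0.06 ]
(272, 130) [ 0.698 -0.036  0.049]
time: 0.93
ee_pos: [0.3713, 0.3283, 0.2223]
eef_rot: [0.147, 0.989, -0.0, -0.0]
ft_force: [0.1, -0.3, 0.5]
width: 0.0285
grip_force: 0.0
```

```bash
python3 -m crank '{"steps":[[[0.55,-1,0],[0,0,0.1]],[[0.55,-1,0],[0,0,0.1]],[[0.55,-1,0],[0,0,0.1]],[[0.55,-1,0],[0,0,0.1]],[[0.55,-1,0],[0,0,0.1]],[[0.55,-1,0],[0,0,0.1]],[[0.55,-1,0],[0,0,0.1]],[[0.55,-1,0],[0,0,0.1]],[[0.55,-1,0],[0,0,0.1]],[[0.55,-1,0],[0,0,0.1]]]}' 0 10
python3 -m crank '{"steps":[[[0.55,-1,0],[0,0,0.1]],[[0.55,-1,0],[0,0,0.1]],[[0.55,-1,0],[0,0,0.1]],[[0.55,-1,0],[0,0,0.1]],[[0.55,-1,0],[0,0,0.1]],[[0.55,-1,0],[0,0,0.1]],[[0.55,-1,0],[0,0,0.1]],[[0.5,-1,0],[0,0,0]]]}' 0 10
```

```text
time: 1.77
ee_pos: [0.5087, 0.0784, 0.2224]
eef_rot: [0.104, 0.995, 0.0, -0.0]
ft_force: [-0.7, 0.9, -0.9]
width: 0.0004
grip_force: 0.0
time: 2.43
ee_pos: [0.6176, -0.1213, 0.2221]
eef_rot: [0.073, 0.997, 0.0, -0.0]
ft_force: [0.6, -0.0, -0.2]
width: 0.0007
grip_force: 0.0
```

```bash
python3 -m crank '{"steps":[[[0,0,-1],[0,0,0]],[[0,0,-1],[0,0,0]],[[0,0,-1],[0,0,0]],[[0,0,-1],[0,0,0]],[[0,0,-1],[0,0,0]],[[0,0,-1],[0,0,0]],[[0,0,-1],[0,0,0]],[[0,0,-0.76],[0,0,0]],[[0,0,0],[0,0,0]]]}' 0 10
python3 -m crank '{"steps":[[[-0.18,0.026,0],[0,0,0]],[[-0.18,0.026,0],[0,0,0]],[[-0.18,0.026,0],[0,0,0]],[[-0.18,0.026,0],[0,0,0]],[[-0.18,0.026,0],[0,0,0]],[[-0.18,0.026,0],[0,0,0]],[[-0.18,0.026,0],[0,0,0]],[[-0.18,0.026,0],[0,0,0]],[[-0.18,0.026,0],[0,0,0]],[[-0.18,0.026,0],[0,0,0]]]}' 0 10
```

```text
time: 3.18
ee_pos: [0.6142, -0.1195, 0.0241]
eef_rot: [0.073, 0.997, 0.0, -0.004]
ft_force: [-0.8, -0.1, -1.1]
width: 0.0002
grip_force: 0.0
time: 4.02
ee_pos: [0.5715, -0.1136, 0.0285]
eef_rot: [0.074, 0.997, 0.0, -0.0]
ft_force: [0.7, -0.0, 0.1]
width: 0.0005
grip_force: 0.3
```

```bash
python3 -m crank '{"steps":[[[0,0,1],[0,0,0]],[[0,0,1],[0,0,0]],[[0,0,1],[0,0,0]],[[0,0,1],[0,0,0]],[[0,0,1],[0,0,0]],[[0,1,1],[0,0,0]],[[0,1,1],[0,0,0]],[[0,1,0],[0,0,0]],[[0,1,0],[0,0,0]],[[0,1,0],[0,0,0]]]}' 40 10
python3 -m crank '{"steps":[[[0,1,0],[0,0,0]],[[0,1,0],[0,0,0]],[[0,1,0],[0,0,0]],[[0,0,0],[0,0,0]]]}'
cat > m3.py <<'E'
from h import *
import sys
k=sys.argv[1]
I=[]
for n,(v0,v1,u0,u1) in(("top",(140,220,220,330)),("scene",(170,250,220,330))):
    c=cams.camera(n); np.savez(f"{n}{k}.npz",**c); I.append(cv2.resize(c["pixels"][v0:v1,u0:u1],None,fx=5,fy=5,interpolation=cv2.INTER_CUBIC)[:, :550])
    I[-1]=cv2.resize(I[-1],(400,290))
cv2.imwrite(f"pics/v{k}.png",np.hstack(I))
E
python3 m3.py 1
```

```text
time: 4.85
ee_pos: [0.5718, 0.0127, 0.2039]
eef_rot: [0.073, 0.997, 0.0, 0.0]
ft_force: [0.2, -0.1, 0.3]
width: 0.0399
grip_force: 0.0
time: 5.18
ee_pos: [0.5711, 0.0928, 0.203]
eef_rot: [0.07, 0.998, 0.001, -0.001]
ft_force: [-0.1, 0.4, -1.3]
width: 0.04
grip_force: 0.0
```

View pics/v1.png

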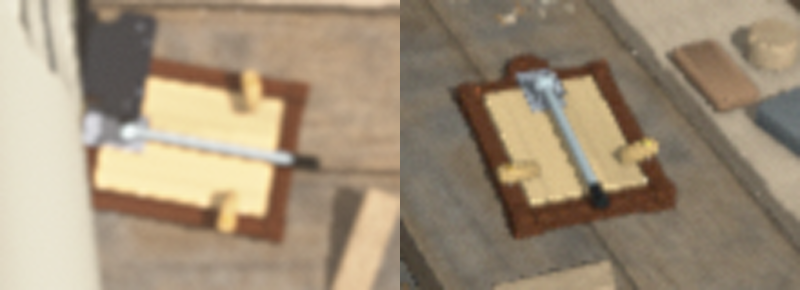

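```bash
cat > m4.py <<'E'
from h import *
import sys
k=sys.argv[1]; ex=np.array([.9895,-.1445]); ey=np.array([.1445,.9895]); cen=np.array([.5395,-.04])
for n in("top","scene"):
    c=dict(np.load(f"{n}{k}.npz")); X=world(c); 
    F=np.stack([(X[...,:2]-cen)@ex,(X[...,:2]-cen)@ey,X[...,2]],-1)
    for sg,nm in((1,"far"),(-1,"near")):
        m=(F[...,2]>.0285)&(F[...,2]<.042)&(abs(sg*F[...,0]-.052)<.03)&(F[...,1]<-.01)&(F[...,1]>-.09)
        p=F[m][:,:2]
        if len(p)<6: print(n,nm,"few");continue
        q=p-p.mean(0); w,v=np.linalg.eigh(q.T@q); a=v[:,1]; a=a*-np.sign(a[0]*sg)
        print(n,nm,len(p),"cen",(p.mean(0)*1e3).round(1),"theta",np.arctan2(-a[1],-a[0]*sg).round(3),"len",np.ptp(q@v[:,1]).round(4),np.median(F[m][:,2]).round(4))
E
python3 m4.py 1; python3 m4.py 0
```

```text
top far 48 cen [ 52.6 -45.3] theta 0.292 len 0.0374 0.0351
top near 47 cen [-59.3 -42.9] theta 0.063 len 0.035 0.0355
scene far 43 cen [ 55.6 -52.2] theta 0.273 len 0.0346 0.0343
scene near 48 cen [-55.1 -48.7] theta 0.067 len 0.0391 0.0347
top far 47 cen [ 59.7 -51.6] theta 1.303 len 0.0354 0.0358
top near 47 cen [-57.  -44.2] theta 0.065 len 0.0371 0.0355
scene far 36 cen [ 62.3 -60.1] theta 1.305 len 0.0383 0.035
scene near 46 cen [-53.9 -51.2] theta 0.096 len 0.0476 0.0355
```

```bash
python3 -m crank '{"steps":[[[0.26,-1,0],[0,0,0]],[[0,-1,0],[0,0,0]],[[0,-1,0],[0,0,0]],[[0,-1,-0.5],[0,0,0]],[[0,-1,-1],[0,0,0]],[[0,-1,-1],[0,0,0]],[[0,-1,-1],[0,0,0]],[[0,-0.3,-1],[0,0,0]],[[0,0,0],[0,0,0]],[[0,0,0],[0,0,0]]]}' 48 10; cat pics/x 2>/dev/null; python3 -c "
from h import *
s=st();print(s['ee_pos'],s['eef_rot'])"
```

```text
time: 6.12
ee_pos: [0.5775, -0.0973, 0.0905]
eef_rot: [0.075, 0.997, -0.0, -0.001]
ft_force: [0.8, 0.8, 0.5]
width: 0.048
grip_force: 0.0
[ 0.57748569 -0.09732004  0.09048235] [ 7.47168724e-02  9.97203935e-01 -1.89728657e-04 -1.29046128e-03]
```

```bash
python3 -m crank '{"steps":[[[0,0.22,-0.56],[0,0,0]],[[0,0,-1],[0,0,0]],[[0,0,-0.6],[0,0,0]],[[0,0,-0.4],[0,0,0]],[[0,0,0],[0,0,0]],[[0,0,0],[0,0,0]]]}' 48 8
python3 -m crank '{"steps":[[[0,0,0],[0,0,0]],[[0,0,0],[0,0,0]],[[0,0,0],[0,0,0]],[[0,0,0],[0,0,0]],[[0,0,0],[0,0,0]],[[0,0,0],[0,0,0]],[[0,0,0],[0,0,0]],[[0,0,0],[0,0,0]],[[0,0,0],[0,0,0]],[[0,0,0],[0,0,0]]]}' 5 8
```

```text
time: 6.62
ee_pos: [0.5794, -0.0903, 0.0283]
eef_rot: [0.073, 0.997, 0.0, 0.001]
ft_force: [-0.9, -0.3, -0.1]
width: 0.0481
grip_force: 0.0
time: 7.45
ee_pos: [0.5785, -0.0911, 0.0271]
eef_rot: [0.074, 0.997, -0.0, -0.0]
ft_force: [-2.3, -2.8, 1.8]
width: 0.0136
grip_force: 8.0
```

```bash
python3 -m crank '{"steps":[[[0,0,0],[0,0,0]],[[0,0,0],[0,0,0]],[[0,0,0],[0,0,0]],[[0,0,1],[0,0,0]],[[0,0,1],[0,0,0]],[[0,0,1],[0,0,-1]],[[0,0,1],[0,0,-1]],[[0,0,1],[0,0,-1]],[[-0.28,-0.4,0.5],[0,0,-1]],[[-0.5,-0.5,0],[0,0,-1]]]}' 44 8
python3 -m crank '{"steps":[[[-0.5,-0.5,0],[0,0,-1]],[[-0.5,-0.5,0],[0,0,-1]],[[-0.5,-0.5,0],[0,0,-1]],[[0,0,0],[0,0,-1]],[[0,0,0],[0,0,-1]],[[0,0,0],[0,0,-1]],[[0,0,0],[0,0,-1]],[[0,0,0],[0,0,-1]],[[0,0,0],[0,0,-1]],[[0,0,0],[0,0,-1]]]}'
python3 -m crank '{"steps":[[[0,0,0],[0,0,-1]],[[0,0,0],[0,0,-1]],[[0,0,0],[0,0,-1]],[[0,0,0],[0,0,0]],[[0,0,0],[0,0,0]]]}'
python3 m3.py 2; python3 m4.py 2
```

```text
time: 8.28
ee_pos: [0.5617, -0.112, 0.1678]
eef_rot: [0.288, 0.958, 0.001, 0.003]
ft_force: [0.9, -0.7, 0.6]
width: 0.0437
grip_force: 0.0
time: 9.12
ee_pos: [0.522, -0.1502, 0.1647]
eef_rot: [0.667, 0.745, 0.0, 0.0]
ft_force: [0.5, 0.0, -0.9]
width: 0.0437
grip_force: 0.0
time: 9.53
ee_pos: [0.5219, -0.1503, 0.1646]
eef_rot: [0.756, 0.654, 0.0, 0.0]
ft_force: [0.5, 0.4, -0.3]
width: 0.0441
grip_force: 0.0
top far 46 cen [ 52.8 -42.5] theta -0.054 len 0.0366 0.0361
top near 47 cen [-58.5 -42.2] theta -0.079 len 0.0521 0.0353
scene far 46 cen [ 55.1 -49.4] theta -0.054 len 0.0374 0.0348
scene near 51 cen [-54.7 -49.7] theta 0.084 len 0.0505 0.0344
```

View pics/v2.png

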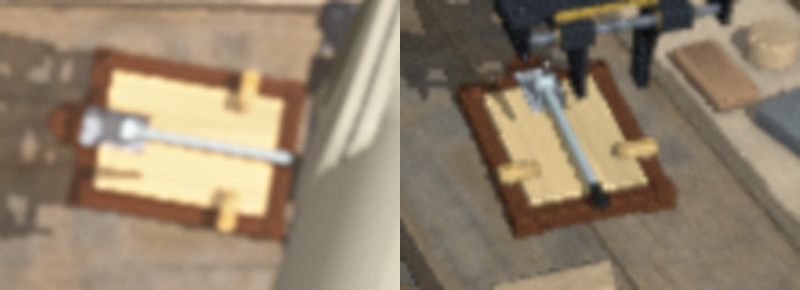

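```bash
python3 -m crank '{"steps":[[[0,-0.14,-1],[0,0,0]],[[0,0,-1],[0,0,0]],[[0,0,-1],[0,0,0]],[[0,0,-1],[0,0,0]],[[0,0,-0.8],[0,0,0]],[[0,0,-0.5],[0,0,0]],[[0,0,-0.24],[0,0,0]],[[0,0,0],[0,0,0]],[[0,0,0],[0,0,0]]]}' 40 8
python3 -m crank '{"steps":[[[0,0,0],[0,0,0]],[[0,0,0],[0,0,0]],[[0,0,0],[0,0,0]],[[0,0,0],[0,0,0]],[[0,0,0],[0,0,0]],[[0,0,0],[0,0,0]],[[0,0,0],[0,0,0]]]}' 5 8
```

```text
time: 10.38
ee_pos: [0.5222, -0.1544, 0.0268]
eef_rot: [0.757, 0.653, 0.0, 0.0]
ft_force: [0.1, -0.1, 0.6]
width: 0.0397
grip_force: 0.0
time: 10.97
ee_pos: [0.5219, -0.1542, 0.0263]
eef_rot: [0.757, 0.653, 0.0, 0.0]
ft_force: [-0.1, 0.4, 3.0]
width: 0.0134
grip_force: 8.0
```

```bash
python3 -m crank '{"steps":[[[0.005,0.034,0.68],[0,0,0]],[[0.015,0.1,0.67],[0,0,0]],[[0.025,0.17,0.66],[0,0,0]],[[0.033,0.23,0.64],[0,0,0]],[[0.043,0.3,0.61],[0,0,0]],[[0.052,0.36,0.58],[0,0,0]],[[0.06,0.41,0.54],[0,0,0]],[[0,0,0],[0,0,0]]]}'
python3 -m crank '{"steps":[[[0,0,0],[0,0,0]],[[0,0,0],[0,0,0]],[[0,0,0],[0,0,0]],[[0,0,0],[0,0,0]],[[0,0,0],[0,0,0]],[[0,0,0],[0,0,0]]]}' 60
python3 m3.py 3
python3 - <<'E'
from h import *
c=dict(np.load("scene3.npz")); X=world(c); ex=np.array([.9895,-.1445]); ey=np.array([.1445,.9895]); cen=np.array([.538,-.041])
F=np.stack([(X[...,:2]-cen)@ex,(X[...,:2]-cen)@ey,X[...,2]],-1)
m=(abs(F[...,0])<.009)&(F[...,2]>.06)&(F[...,2]<.18)&(abs(F[...,1])<.1); p=F[m]; print(len(p)); print(p[::max(1,len(p)//12)].round(3))
E
```

```text
time: 11.63
ee_pos: [0.5286, -0.1126, 0.1378]
eef_rot: [0.757, 0.654, 0.001, 0.0]
ft_force: [-2.9, -1.7, 2.8]
width: 0.0134
grip_force: 8.0
time: 12.13
ee_pos: [0.5273, -0.1144, 0.1353]
eef_rot: [0.757, 0.653, -0.0, -0.0]
ft_force: [-0.7, 0.9, -0.8]
width: 0.0456
grip_force: 0.0
31
[[-0.001 -0.063  0.165]
 [ 0.004 -0.066  0.166]
 [-0.001 -0.065  0.162]
 [ 0.006 -0.063  0.159]
 [-0.003 -0.052  0.15 ]
 [-0.    -0.062  0.156]
 [ 0.004 -0.068  0.159]
 [ 0.    -0.025  0.125]
 [-0.002 -0.049  0.143]
 [-0.002 -0.066  0.156]
 [ 0.002 -0.073  0.16 ]
 [-0.003 -0.043  0.134]
 [-0.003 -0.061  0.148]
 [ 0.001 -0.069  0.153]
 [-0.    -0.036  0.125]
 [-0.002  0.029  0.064]]
```

View pics/v3.png

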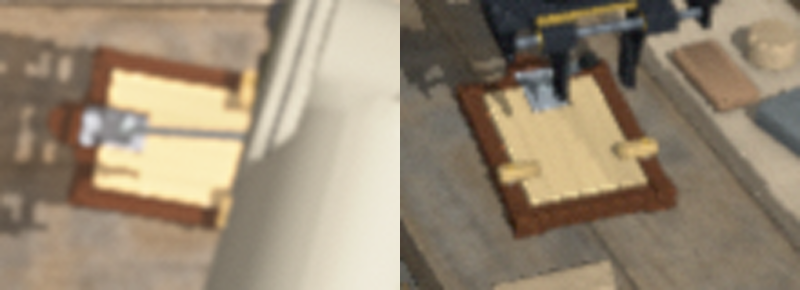

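The pictures and depth show the kickstand fully open, with the foot at about frame (0,-64,156). Before gripping, I'll rise and rehearse the final tilt in free air.

```bash
python3 -m crank '{"steps":[[[0,0,1],[0,0,0]],[[0,0,1],[0,0,0]],[[0,0,1],[0,0,0]],[[0,0,1],[0,0,0]],[[0,0.4,1],[0,0,0]],[[0.1,0.6,0],[0.98,-0.145,0]],[[0.1,0.6,0],[0.98,-0.145,0]],[[0,0,0],[0.98,-0.145,0]],[[0,0,0],[0.98,-0.145,0]],[[0,0,0],[0.98,-0.145,0]]]}' 70
python3 -m crank '{"steps":[[[0,0,0],[0.98,-0.145,0]],[[0,0,0],[0.98,-0.145,0]],[[0,0,0],[0.98,-0.145,0]],[[0,0,0],[0.98,-0.145,0]],[[0,0,0],[0.98,-0.145,0]],[[0,0,0],[0.98,-0.145,0]],[[0,0,0],[0.98,-0.145,0]],[[0,0,0],[0.4,-0.06,0]],[[0,0,0],[0,0,0]]]}'
cat > q.py <<'E'
from h import *
from scipy.spatial.transform import Rotation as R
s=st(); M=R.from_quat(s["eef_rot"]).as_matrix(); ex=np.array([.9895,-.1445,0]); ey=np.array([.1445,.9895,0])
d=s["ee_pos"]-[.538,-.041,0]
print("t",s["time"],"frame s",(d@ey).round(4),"x",(d@ex).round(4),"z",s["ee_pos"][2].round(4),"phi",np.degrees(np.arctan2(M[:,2]@ey,-M[2,2])).round(2),"close.ex",(M[:,1]@ex).round(4),"z.ex",(M[:,2]@ex).round(4))
print("j",s["joint_positions"].round(3),"f",s["ft_force"].round(1),"w",s["width"],s["grip_force"])
E
python3 q.py
```

```text
time: 13.07
ee_pos: [0.533, -0.074, 0.2614]
eef_rot: [0.739, 0.638, 0.165, -0.141]
ft_force: [-0.7, 0.0, -0.7]
width: 0.0702
grip_force: 0.0
time: 13.82
ee_pos: [0.532, -0.0749, 0.2586]
eef_rot: [0.652, 0.56, 0.386, -0.335]
ft_force: [-0.1, -0.7, -0.7]
width: 0.0699
grip_force: 0.0
t 13.8167 frame s -0.0344 x -0.001 z 0.2586 phi 61.51 close.ex 1.0 z.ex 0.0017
j [ 0.048  0.519  0.709  1.677 -1.135  1.867  0.799] f [-0.1 -0.7 -0.7] w 0.06991186789964125 0.0
```

```bash
python3 -m crank '{"steps":[[[0.085,0.584,0],[-0.98,0.145,0]],[[0.085,0.584,0],[-0.98,0.145,0]],[[0.085,0.584,0],[-0.98,0.145,0]],[[0.085,0.584,0],[-0.98,0.145,0]],[[0.085,0.584,0],[-0.98,0.145,0]],[[0.085,0.584,0],[-0.98,0.145,0]],[[0.085,0.584,0],[-0.98,0.145,0]],[[0.085,0.584,0],[-0.98,0.145,0]],[[0.085,0.584,0],[-0.98,0.145,0]],[[0.085,0.584,0],[-0.98,0.145,0]]]}' 70
python3 -m crank '{"steps":[[[0,0,0],[-0.98,0.145,0]],[[0,0,0],[-0.98,0.145,0]],[[0,0,-0.6],[-0.98,0.145,0]],[[0,0,-0.6],[-0.98,0.145,0]],[[0,0,-0.6],[-0.98,0.145,0]],[[0,0,-0.6],[-0.98,0.145,0]],[[0,0,-0.6],[-0.98,0.145,0]],[[0,0,-0.6],[-0.98,0.145,0]],[[0,0,-0.6],[-0.98,0.145,0]],[[0,0,-0.6],[-0.98,0.145,0]]]}'
python3 -m crank '{"steps":[[[0,0,-0.6],[-0.98,0.145,0]],[[0,0,-0.6],[-0.5,0.07,0]],[[0,0,0],[0,0,0]],[[0,0,0],[0,0,0]]]}'
python3 m3.py 4; python3 m4.py 4; python3 q.py;  python3 - <<'E'
from h import *
# crest/frame fit from scene+top: centroid of points at 10-30 mm beyond the top rail
for n in("top","scene"):
    c=dict(np.load(f"{n}4.npz")); X=world(c); ex=np.array([.9895,-.1445]); ey=np.array([.1445,.9895]); cen=np.array([.538,-.041])
    F=np.stack([(X[...,:2]-cen)@ex,(X[...,:2]-cen)@ey,X[...,2]],-1)
    m=(abs(F[...,0])<.035)&(F[...,2]>.008)&(F[...,2]<.026)&(F[...,1]>.104)&(F[...,1]<.14); p=F[m]
    print(n,len(p),np.percentile(p,[3,50,97],axis=0).round(4) if len(p) else "")
    for y0 in(-.09,-.06,-.02,.03,.07,.09):
        m=(abs(F[...,0])<.09)&(F[...,2]>.017)&(F[...,2]<.04)&(abs(F[...,1]-y0)<.005); x=F[m][:,0]; print(y0,np.percentile(x,[2,98]).round(4) if len(x) else "",end=" ")
    print()
E
```

```text
time: 14.65
ee_pos: [0.555, 0.073, 0.2633]
eef_rot: [0.753, 0.65, 0.08, -0.064]
ft_force: [-0.4, 0.1, -0.3]
width: 0.0699
grip_force: 0.0
time: 15.48
ee_pos: [0.5553, 0.0739, 0.1417]
eef_rot: [0.716, 0.619, -0.242, 0.213]
ft_force: [0.2, -0.1, -0.0]
width: 0.0699
grip_force: 0.0
time: 15.82
ee_pos: [0.5543, 0.0732, 0.111]
eef_rot: [0.699, 0.604, -0.289, 0.251]
ft_force: [0.3, -0.4, 0.1]
width: 0.07
grip_force: 0.0
top far 48 cen [ 52.3 -42.4] theta -0.064 len 0.0348 0.0359
top near 47 cen [-58.4 -42.3] theta 0.06 len 0.0349 0.0362
scene far 43 cen [ 55.4 -49.1] theta -0.008 len 0.0335 0.0351
scene near 47 cen [-55.  -48.9] theta 0.051 len 0.0358 0.0349
t 15.9167 frame s 0.1141 x 0.0005 z 0.1128 phi -44.9 close.ex 1.0 z.ex 0.0015
j [-1.019  0.7    0.647  1.562  0.252  1.441 -0.641] f [-0.3  0.1  0.6] w 0.06989082693759915 0.0
top 96 [[-0.0202  0.1049  0.0167]
 [-0.0007  0.1166  0.0205]
 [ 0.0185  0.1311  0.0243]]
-0.09 [-0.0731  0.0715] -0.06 [-0.0724  0.07  ] -0.02 [-0.0719  0.0683] 0.03 [-0.0704  0.0697] 0.07 [-0.0709  0.0698] 0.09 [-0.0717  0.0717] 
scene 41 [[-0.0165  0.1052  0.0153]
 [ 0.0009  0.1149  0.0208]
 [ 0.0197  0.1278  0.0237]]
-0.09 [-0.0704  0.0726] -0.06 [-0.0695  0.0728] -0.02 [-0.0681  0.0722] 0.03 [-0.0685  0.0729] 0.07 [-0.0662  0.0719] 0.09 [-0.0711  0.076 ]
```

View pics/v4.png

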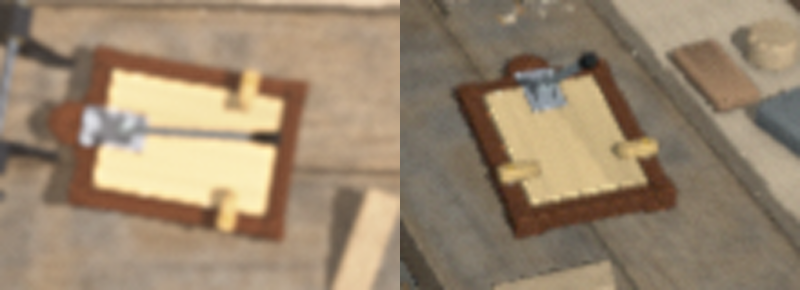

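```bash
python3 -m crank '{"steps":[[[-0.017,-0.12,-0.8],[0,0,0]],[[0,0,-0.8],[0,0,0]],[[0,0,-0.7],[0,0,0]],[[0,0,-0.6],[0,0,0]],[[0,0,-0.5],[0,0,0]],[[0,0,-0.35],[0,0,0]],[[0,0,-0.2],[0,0,0]],[[0,0,-0.12],[0,0,0]],[[0,0,-0.03],[0,0,0]],[[0,0,0],[0,0,0]]]}' 70 20; python3 q.py
python3 - <<'E'
import numpy as np
N=30; A=np.radians(102.03); ps=np.linspace(0,A,N+1)
sf=-100+122*np.clip(ps/(np.pi/2),0,1)
def pt(p,f):
    if p<=np.pi/2: s=f+212*np.cos(p)-11*np.sin(p); z=212*np.sin(p)+11*np.cos(p)
    else: s=f-22+212*np.cos(p)+11*np.sin(p); z=212*np.sin(p)-11*np.cos(p)
    return s,z
X=np.array([pt(p,f) for p,f in zip(ps,sf)]); o=np.array([-1,-1.])
T=np.array([x+[o[0]*np.cos(p)-o[1]*np.sin(p),o[0]*np.sin(p)+o[1]*np.cos(p)] for x,p in zip(X,ps)])
D=np.diff(T,axis=0)/25
print("turn/row",np.degrees(A)/N/5*np.array([.9895,-.1445]))
for i,d in enumerate(D): print(i,np.round([d[0]*.1445,d[0]*.9895,d[1]],2).tolist(), "psi",np.degrees(ps[i+1]).round(0),T[i+1].round(0))
E
```

```text
time: 16.75
ee_pos: [0.5536, 0.0689, 0.0084]
eef_rot: [0.699, 0.603, -0.29, 0.251]
ft_force: [-0.3, 0.2, 0.5]
width: 0.0699
grip_force: 0.0
t 16.75 frame s 0.111 x -0.0004 z 0.0084 phi -45.08 close.ex 1.0 z.ex -0.0006
j [-0.983  0.844  0.595  1.589  0.202  1.296 -0.702] f [-0.3  0.2  0.5] w 0.0698551427509836 0.0
turn/row [ 0.6730579 -0.0982889]
0 [0.02, 0.14, 0.5] psi 3.0 [115.  22.]
1 [0.02, 0.12, 0.5] psi 7.0 [118.  35.]
2 [0.01, 0.09, 0.49] psi 10.0 [120.  47.]
3 [0.01, 0.06, 0.49] psi 14.0 [121.  59.]
4 [0.0, 0.03, 0.48] psi 17.0 [122.  71.]
5 [0.0, 0.0, 0.47] psi 20.0 [122.  83.]
6 [-0.0, -0.03, 0.46] psi 24.0 [121.  94.]
7 [-0.01, -0.05, 0.44] psi 27.0 [120. 105.]
8 [-0.01, -0.08, 0.43] psi 31.0 [118. 116.]
9 [-0.01, -0.1, 0.41] psi 34.0 [115. 126.]
10 [-0.02, -0.13, 0.39] psi 37.0 [112. 136.]
11 [-0.02, -0.15, 0.37] psi 41.0 [108. 145.]
12 [-0.02, -0.17, 0.35] psi 44.0 [104. 154.]
13 [-0.03, -0.19, 0.33] psi 48.0 [ 99. 163.]
14 [-0.03, -0.21, 0.31] psi 51.0 [ 94. 170.]
15 [-0.03, -0.23, 0.28] psi 54.0 [ 88. 177.]
16 [-0.04, -0.24, 0.26] psi 58.0 [ 82. 184.]
17 [-0.04, -0.26, 0.23] psi 61.0 [ 76. 190.]
18 [-0.04, -0.27, 0.21] psi 65.0 [ 69. 195.]
19 [-0.04, -0.28, 0.18] psi 68.0 [ 62. 199.]
20 [-0.04, -0.29, 0.15] psi 71.0 [ 55. 203.]
21 [-0.04, -0.3, 0.12] psi 75.0 [ 47. 206.]
22 [-0.04, -0.31, 0.09] psi 78.0 [ 39. 209.]
23 [-0.05, -0.31, 0.06] psi 82.0 [ 31. 210.]
24 [-0.05, -0.31, 0.03] psi 85.0 [ 24. 211.]
25 [-0.05, -0.31, 0.0] psi 88.0 [ 16. 211.]
26 [-0.06, -0.41, 0.0] psi 92.0 [  5. 211.]
27 [-0.07, -0.5, -0.0] psi 95.0 [ -7. 211.]
28 [-0.07, -0.5, -0.03] psi 99.0 [-20. 210.]
29 [-0.07, -0.49, -0.06] psi 102.0 [-32. 209.]
```

```bash
python3 -m crank '{"steps":[[[0,0,0.06],[0,0,0]],[[0,0,0],[0,0,0]],[[0,0,0],[0,0,0]],[[0,0,0],[0,0,0]],[[0,0,0],[0,0,0]],[[0,0,0],[0,0,0]],[[0,0,0],[0,0,0]],[[0,0,0],[0,0,0]],[[0,0,0],[0,0,0]],[[0,0,0],[0,0,0]]]}' 30 40; python3 q.py
```

```text
time: 17.58
ee_pos: [0.5537, 0.069, 0.0097]
eef_rot: [0.699, 0.603, -0.29, 0.251]
ft_force: [2.9, 0.4, 1.3]
width: 0.0395
grip_force: 40.0
t 17.5833 frame s 0.1111 x -0.0004 z 0.0097 phi -45.07 close.ex 1.0 z.ex -0.0003
j [-0.984  0.842  0.595  1.589  0.203  1.297 -0.701] f [2.9 0.4 1.3] w 0.03952552585558023 40.00315010547638
```

Gripped at 39.5 mm. Next is the first third of the raise.

```bash
python3 -m crank '{"steps":[[[0.02,0.14,0.62],[0.673,-0.098,0]],[[0.02,0.12,0.5],[0.673,-0.098,0]],[[0.01,0.09,0.49],[0.673,-0.098,0]],[[0.01,0.06,0.49],[0.673,-0.098,0]],[[0,0.03,0.48],[0.673,-0.098,0]],[[0,0,0.47],[0.673,-0.098,0]],[[0,-0.03,0.46],[0.673,-0.098,0]],[[-0.01,-0.05,0.44],[0.673,-0.098,0]],[[-0.01,-0.08,0.43],[0.673,-0.098,0]],[[-0.01,-0.1,0.41],[0.673,-0.098,0]]]}'; python3 q.py; python3 m3.py 5;  python3 - <<'E'
from h import *
c=dict(np.load("scene5.npz")); X=world(c); ex=np.array([.9895,-.1445]); ey=np.array([.1445,.9895]); cen=np.array([.538,-.041])
F=np.stack([(X[...,:2]-cen)@ex,(X[...,:2]-cen)@ey,X[...,2]],-1)
m=(abs(abs(F[...,0])-.03)<.015)&(F[...,2]>.025)&(F[...,2]<.13)&(abs(F[...,1]-.02)<.08); p=F[m][:,1:]
a=cv2.fitLine(p.astype(np.float32),cv2.DIST_HUBER,0,.01,.01).ravel(); print(len(p),np.degrees(np.arctan2(a[1],a[0])),a)
E
```

```text
time: 18.42
ee_pos: [0.553, 0.0733, 0.1292]
eef_rot: [0.754, 0.65, -0.073, 0.061]
ft_force: [-0.9, -1.2, -5.1]
width: 0.0396
grip_force: 40.0
t 18.4167 frame s 0.1153 x -0.0017 z 0.1292 phi -10.92 close.ex 1.0 z.ex -0.0029
j [-0.802  0.344  0.584  1.733 -0.012  1.194 -0.38 ] f [-0.9 -1.2 -5.1] w 0.03957985671890814 39.990949630737305
822 36.25253 [0.8064185  0.59134525 0.00449941 0.06804678]
```

View pics/v5.png

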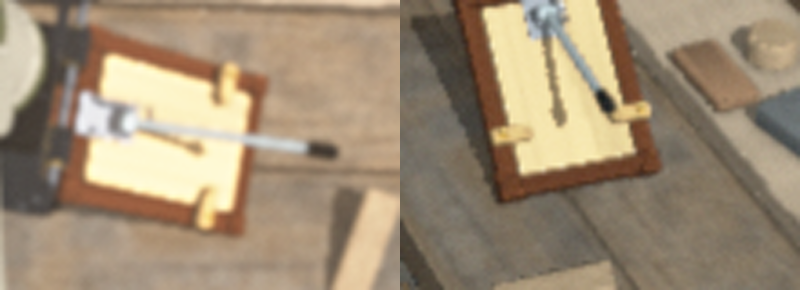

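The frame is rising with the tool, at about 35°, and the kickstand is still open. Continuing.

```bash
python3 -m crank '{"steps":[[[-0.02,-0.13,0.39],[0.673,-0.098,0]],[[-0.02,-0.15,0.37],[0.673,-0.098,0]],[[-0.02,-0.17,0.35],[0.673,-0.098,0]],[[-0.03,-0.19,0.33],[0.673,-0.098,0]],[[-0.03,-0.21,0.31],[0.673,-0.098,0]],[[-0.03,-0.23,0.28],[0.673,-0.098,0]],[[-0.04,-0.24,0.26],[0.673,-0.098,0]],[[-0.04,-0.26,0.23],[0.673,-0.098,0]],[[-0.04,-0.27,0.21],[0.673,-0.098,0]],[[-0.04,-0.28,0.18],[0.673,-0.098,0]]]}'; python3 q.py
python3 -m crank '{"steps":[[[-0.04,-0.29,0.15],[0.673,-0.098,0]],[[-0.04,-0.3,0.12],[0.673,-0.098,0]],[[-0.04,-0.31,0.15],[0.673,-0.098,0]],[[-0.05,-0.31,0.1],[0.673,-0.098,0]],[[-0.05,-0.31,0.06],[0.673,-0.098,0]],[[-0.05,-0.31,0],[0.673,-0.098,0]]]}'; python3 q.py; python3 m3.py 6
cat > a.py <<'E'
from h import *
import sys
ex=np.array([.9895,-.1445]); ey=np.array([.1445,.9895]); cen=np.array([.538,-.041])
for n in("scene","top"):
    c=dict(np.load(f"{n}{sys.argv[1]}.npz")); X=world(c)
    F=np.stack([(X[...,:2]-cen)@ex,(X[...,:2]-cen)@ey,X[...,2]],-1)
    m=(abs(F[...,0])<.076)&(abs(F[...,0])>.02)&(F[...,2]>.008)&(F[...,2]<.17)&(abs(F[...,1]-.0)<.06); p=F[m][:,1:]
    if len(p)<30: print(n,len(p)); continue
    a=cv2.fitLine(p.astype(np.float32),cv2.DIST_HUBER,0,.01,.01).ravel(); print(n,len(p),"psi",np.degrees(np.arctan2(a[1],a[0]))%180,"s at z=0:",a[2]-a[3]*a[0]/a[1],"zmin",p[:,1].min())
    hsv=cv2.cvtColor(c["pixels"],cv2.COLOR_BGR2HSV)
    m=(abs(F[...,0])<.012)&(F[...,1]<-.06)&(F[...,1]>-.3)&(F[...,2]>.006)&(F[...,2]<.17); p=F[m][:,1:]
    if len(p): k=p[:,0]<p[:,0].min()+.012; print("  foot end: smin",p[:,0].min(),"z there",p[k,1].min(),p[k,1].max())
E
python3 a.py 6
```

```text
time: 19.35
ee_pos: [0.5452, 0.0208, 0.2005]
eef_rot: [0.742, 0.641, 0.149, -0.132]
ft_force: [-0.7, 0.3, -7.7]
width: 0.0394
grip_force: 40.0
t 19.35 frame s 0.0622 x -0.0018 z 0.2005 phi 22.96 close.ex 1.0 z.ex -0.0056
j [-0.429  0.194  0.633  1.784 -0.54   1.274  0.232] f [-0.7  0.3 -7.7] w 0.0393743242776143 39.989036321640015
time: 19.85
ee_pos: [0.5387, -0.0252, 0.2146]
eef_rot: [0.703, 0.607, 0.277, -0.244]
ft_force: [0.5, -0.1, -7.7]
width: 0.0393
grip_force: 40.0
t 19.85 frame s 0.0158 x -0.0016 z 0.2146 phi 43.37 close.ex 1.0 z.ex -0.006
j [-0.144  0.339  0.658  1.765 -0.895  1.52   0.618] f [ 0.5 -0.1 -7.7] w 0.03933952189080259 39.989140033721924
scene 1250 psi 89.87367 s at z=0: -0.00014632993 zmin 0.008236379710703012
  foot end: smin -0.29424358349974317 z there 0.006139092175877048 0.006139092175877048
top 66 psi 132.88672 s at z=0: 0.058477413 zmin 0.008776923139653947
  foot end: smin -0.2505788263319278 z there 0.008332544850307766 0.008332544850307766
```

View pics/v6.png

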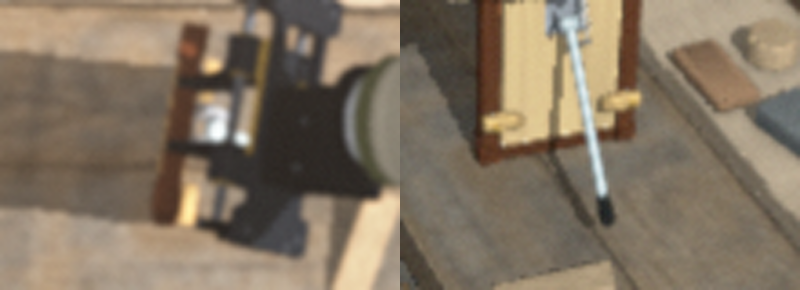

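```bash
python3 -m crank '{"steps":[[[-0.06,-0.41,0],[0.673,-0.098,0]],[[-0.07,-0.5,0],[0.673,-0.098,0]],[[-0.07,-0.5,-0.03],[0.673,-0.098,0]],[[-0.07,-0.49,-0.06],[0.673,-0.098,0]],[[0,0,0],[0,0,0]],[[0,0,0],[0,0,0]],[[0,0,0],[0,0,0]]]}'; python3 q.py; python3 m3.py 7; python3 a.py 7
```

```text
time: 20.53
ee_pos: [0.533, -0.0716, 0.2135]
eef_rot: [0.665, 0.575, 0.358, -0.313]
ft_force: [0.4, 1.8, -7.1]
width: 0.0391
grip_force: 40.0
t 20.5333 frame s -0.031 x -0.0006 z 0.2135 phi 56.82 close.ex 1.0 z.ex -0.0048
j [ 0.073  0.511  0.629  1.706 -1.065  1.744  0.817] f [ 0.4  1.8 -7.1] w 0.03913269412924129 39.99083340167999
scene 901 psi 100.976006 s at z=0: -0.001247868 zmin 0.008291027217304014
  foot end: smin -0.2337743285022913 z there 0.006347971244210271 0.006347971244210271
top 450 psi 102.347725 s at z=0: 0.022786358 zmin 0.011504626641303917
  foot end: smin -0.09942116629617206 z there 0.0827631004682916 0.09898283035354871
```

View pics/v7.png

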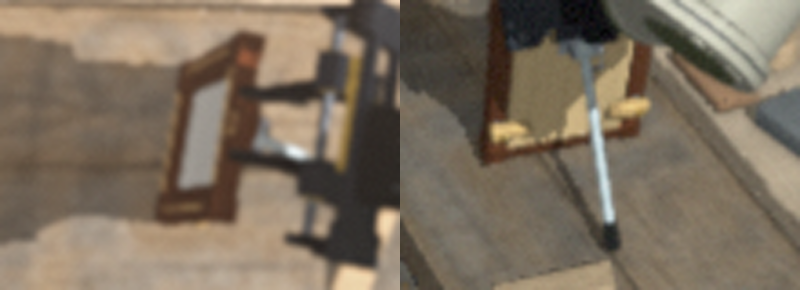

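```bash
python3 -m crank '{"steps":[[[0,0,-0.04],[0,0,0]],[[0,0,-0.04],[0,0,0]],[[0,0,0],[0,0,0]],[[0,0,0],[0,0,0]]]}'; python3 q.py
python3 -m crank '{"steps":[[[0,0,-0.04],[0,0,0]],[[0,0,0],[0,0,0]],[[0,0,0],[0,0,0]]]}'; python3 q.py
```

```text
time: 20.97
ee_pos: [0.5329, -0.0728, 0.2125]
eef_rot: [0.665, 0.575, 0.36, -0.313]
ft_force: [0.5, 0.1, -7.0]
width: 0.0394
grip_force: 40.0
t 20.9667 frame s -0.0322 x -0.0005 z 0.2125 phi 56.92 close.ex 1.0 z.ex -0.0019
j [ 0.075  0.514  0.63   1.708 -1.067  1.744  0.822] f [ 0.5  0.1 -7. ] w 0.039391207910375474 39.9902218580246
time: 21.22
ee_pos: [0.5328, -0.0731, 0.2113]
eef_rot: [0.665, 0.575, 0.36, -0.313]
ft_force: [0.0, 0.1, -7.3]
width: 0.0393
grip_force: 40.0
t 21.2167 frame s -0.0326 x -0.0005 z 0.2113 phi 56.93 close.ex 1.0 z.ex -0.0016
j [ 0.076  0.515  0.629  1.708 -1.067  1.743  0.824] f [ 0.   0.1 -7.3] w 0.039339378523221905 39.990060925483704
```

```bash
for i in 1 2 3; do python3 -m crank '{"steps":[[[0,0,-0.04],[0,0,0]],[[0,0,0],[0,0,0]],[[0,0,0],[0,0,0]]]}' | egrep 'pos|force'; done; python3 q.py
```

```text
ee_pos: [0.5328, -0.0731, 0.2102]
ft_force: [0.2, 0.2, -7.4]
grip_force: 40.0
ee_pos: [0.5328, -0.0731, 0.2092]
ft_force: [0.2, 0.3, -8.1]
grip_force: 40.0
ee_pos: [0.5328, -0.0731, 0.2083]
ft_force: [0.1, 0.5, -6.7]
grip_force: 40.0
t 21.9667 frame s -0.0325 x -0.0005 z 0.2083 phi 56.94 close.ex 1.0 z.ex -0.0016
j [ 0.077  0.519  0.628  1.71  -1.069  1.741  0.829] f [ 0.1  0.5 -6.7] w 0.03944325367296174 39.990275502204895
```

```bash
for i in 1 2 3; do python3 -m crank '{"steps":[[[0,0,-0.03],[0,0,0]],[[0,0,0],[0,0,0]],[[0,0,0],[0,0,0]]]}' | egrep 'pos|force'; done
python3 - <<'E'
from h import *
s=st(); print(s["torque"])
E
```

```text
ee_pos: [0.533, -0.0732, 0.208]
ft_force: [-0.0, -1.6, -2.5]
grip_force: 40.0
ee_pos: [0.5331, -0.0732, 0.2078]
ft_force: [-0.7, -1.4, 6.1]
grip_force: 40.0
ee_pos: [0.5331, -0.0731, 0.2078]
ft_force: [-1.4, -3.2, 9.4]
grip_force: 40.0
[0.36926295 0.46232784 0.2597821 ]
```

```bash
cat > b.py <<'E'
from h import *
import sys
k=sys.argv[1]
ex=np.array([.9895,-.1445]); ey=np.array([.1445,.9895]); cen=np.array([.538,-.041])
c=dict(np.load(f"scene{k}.npz")); X=world(c); F=np.stack([(X[...,:2]-cen)@ex,(X[...,:2]-cen)@ey,X[...,2]],-1)
g=c["pixels"].max(-1)
m=np.zeros(g.shape,bool); m[220:245,268:290]=True; m&=(g<70)
p=F[m&(abs(F[...,0])<.03)&(F[...,1]<-.1)]; print("foot",len(p),p.min(0).round(4),np.median(p,0).round(4),p.max(0).round(4))
h=F[...,2]
m=(abs(F[...,0])<.074)&(abs(F[...,0])>.02)&(F[...,1]>-.05)&(F[...,1]<.02)&(h<.12)
q=F[m&(h>.03)]; A=np.c_[q[:,0],q[:,2],np.ones(len(q))]
for _ in range(4):
    x=np.linalg.lstsq(A,q[:,1],rcond=None)[0]; e=abs(A@x-q[:,1]); A,q=A[e<2*np.median(e)+5e-4],q[e<2*np.median(e)+5e-4]
print("lean rad",-np.arctan(x[1]),"yaw dev",x[0],"s0",x[2],len(q))
E
python3 m3.py 8; python3 b.py 7; python3 b.py 8; python3 q.py
```

```text
foot 37 [-0.006  -0.1511 -0.0045] [-0.0016 -0.1396  0.0211] [ 0.0044 -0.1037  0.0335]
lean rad 0.18898514210616932 yaw dev -0.004129066176183766 s0 -0.0017375574114025809 354
foot 34 [-0.006  -0.1519 -0.0069] [-0.0008 -0.142   0.0137] [ 0.0045 -0.1001  0.0277]
lean rad 0.18772903843374622 yaw dev -0.004212328861713219 s0 -0.00387488267503308 368
t 22.8167 frame s -0.0325 x -0.0002 z 0.2078 phi 57.04 close.ex 1.0 z.ex -0.0007
j [ 0.078  0.521  0.628  1.711 -1.071  1.741  0.833] f [-1.9 -3.9  9.5] w 0.03950003789948296 40.000938177108765
```

View pics/v8.png

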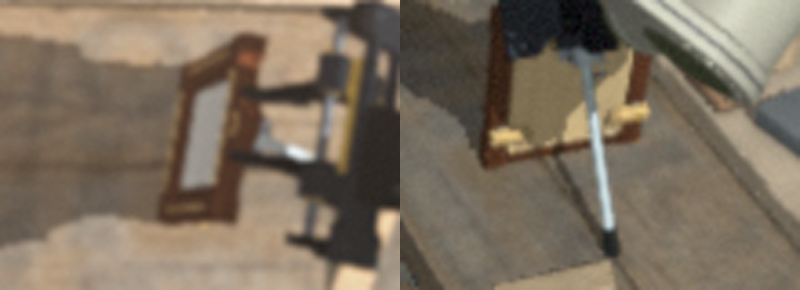

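```bash
cat > f.py <<'E'
from h import *
s=st(); ex=np.array([.9895,-.1445,0]); ey=np.array([.1445,.9895,0]); F=s["ft_force"]
print("s",((s["ee_pos"]-[.538,-.041,0])@ey).round(4),"z",s["ee_pos"][2].round(4),"Fs",(F@ey).round(1),"Fz",F[2].round(1),"Mx",(s["torque"]@ex).round(3))
E
R='{"steps":[]}'
python3 -m crank '{"steps":[[[0,0,0.05],[0,0,0]],[[0,0,0],[0,0,0]],[[0,0,0],[0,0,0]]]}' >/dev/null; python3 f.py
python3 -m crank '{"steps":[[[-0.011,-0.073,-0.012],[0.099,-0.0145,0]],[[0,0,0],[0,0,0]],[[0,0,0],[0,0,0]]]}' >/dev/null; python3 f.py
python3 -m crank '{"steps":[[[-0.011,-0.073,-0.012],[0.099,-0.0145,0]],[[0,0,0],[0,0,0]],[[0,0,0],[0,0,0]]]}' >/dev/null; python3 f.py
python3 -m crank '{"steps":[[[-0.011,-0.073,-0.012],[0.099,-0.0145,0]],[[0,0,0],[0,0,0]],[[0,0,0],[0,0,0]]]}' >/dev/null; python3 f.py; python3 m3.py 9; python3 b.py 9
```

```text
s -0.0325 z 0.2078 Fs -2.2 Fz 5.0 Mx -0.382
s -0.0345 z 0.2075 Fs -1.2 Fz 6.8 Mx -0.115
s -0.0354 z 0.2075 Fs 2.0 Fz 7.5 Mx 0.384
s -0.0362 z 0.2076 Fs 6.3 Fz 7.9 Mx 1.103
foot 33 [-0.0065 -0.1506 -0.0066] [-0.0018 -0.1405  0.0124] [ 0.0051 -0.1128  0.024 ]
lean rad 0.20603836629903394 yaw dev -0.00010133706442986778 s0 -0.003826040035598293 332
```

```bash
python3 -m crank '{"steps":[[[0.006,0.045,0],[-0.06,0.009,0]],[[0,0,0],[0,0,0]],[[0,0,0],[0,0,0]],[[0,0,0],[0,0,0]],[[0,0,0],[0,0,0]],[[0,0,0],[0,0,0]]]}' ; python3 f.py; python3 m3.py 10; python3 b.py 10
```

```text
time: 24.42
ee_pos: [0.5325, -0.0763, 0.2075]
eef_rot: [0.66, 0.572, 0.368, -0.32]
ft_force: [0.4, 3.5, 8.7]
width: 0.0397
grip_force: 40.0
s -0.0357 z 0.2075 Fs 3.5 Fz 8.7 Mx 0.793
foot 30 [-0.0069 -0.1522 -0.008 ] [-0.0014 -0.1433  0.0118] [ 0.0045 -0.113   0.022 ]
lean rad 0.21074903715368876 yaw dev -0.0006609803735163799 s0 -0.0034055800493638954 334
```

View pics/v10.png

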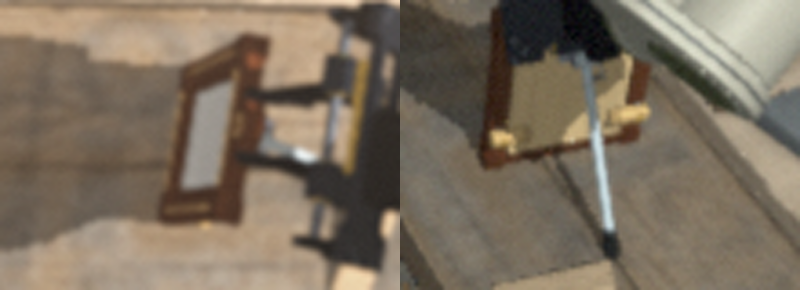

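```bash
python3 -c "
from h import *
print(ticket.close_job())"
```

```text
the job is handed in; nothing more can be done
None
```

The job is handed in: the turnbutton was turned in to within about 0.06 rad of straight, the kickstand was snapped fully open with the frame lying, and the frame now stands on its bottom rail and the kickstand's foot, leaning 0.21 rad, with the crest still gripped at 40 N after about 24 s; the other things on the bench were not touched, though the result of the judging was not shown.

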